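# Make up two spares kits and stack the totes

## Task

Make up the two machine spares kits: the air cylinder and the bearing go in the blue tote, the solenoid valve and the brass silencer in the yellow tote. Leave the yellow tote stacked square on top of the blue one on the bench, turned end for end (label ends opposite) so that it stands on the blue tote's ledges instead of nesting down onto the parts, with each kit on its tote's floor. Set things down rather than dropping them, do not tip a tote over, and leave the rest of the stock where it lies.

Things in the scene. Friction and masses are not known exactly. Their poses are not given: they have to be found in the camera images.
- blue_tote: blue stack-and-nest tote, 210 (x) x 150 x 70 mm high. Origin: centre of the underside; x to the label end (white patch on its rim), z up. Floor 3 mm, underside 176 x 116, mouth 188 x 128. Long walls have inward ribs 26 mm wide at x = -70 and 45, faces 41 (floor) to 47 mm from the middle line, flat tops (ledges) at z = 58. A turned tote stands on them with 6 mm play; unturned it nests.
- yellow_tote: yellow tote, same moulding, size, axes and origin as the blue one, 200 to 300 g, starts empty; label end within 30 degrees of the blue's direction. Rim on both: lip 11 mm wide, 18 mm deep, upright faces, top at z = 70; long-side rims centred on y = +/-69.5 mm. Lift the empty tote by pinching the middle of a long rim. Kit two can be loaded once it is stacked.
- air_cylinder: compact air cylinder lying down: bright square aluminium body 50 (x) x 36 (y) x 36 mm high with dark end caps, a steel piston rod 12 mm thick standing 16 mm out of the +x end, and two blue fittings 9 mm high on top (overall height 45 mm). Origin under the middle of the square body, z up. Grip across y (36 mm). About 150 to 230 g.
- bearing: ball bearing lying flat: steel ring 47 mm outside, 20 mm bore, 14 mm high, orange seal. Origin at the centre of its underside, z up. Grip across the outside (47 mm). About 90 to 140 g.
- valve: solenoid valve: aluminium block 62 (x) x 22 (y) x 26 mm high, black coil 32 mm long and 18 mm high on its -x half (overall height 44 mm), small grey block on its +x half. Origin under the middle of the block, z up. Grip across y (22 mm). About 110 to 180 g.
- silencer: brass silencer standing on its porous end: copper-coloured round body 26 mm thick and 26 mm high, above it a brass hexagon 33 mm across corners and 10 mm high, then a brass thread 16 mm thick; 46 mm high in all. Origin at the centre of its underside, z up. Grip across the round body (26 mm) or the hexagon, any way round. About 80 to 130 g.
- pulley: aluminium toothed pulley lying flat, 50 mm across and 30 mm high, dark teeth. Not wanted: stays. Origin at the centre of its underside.
- stop_button: red mushroom stop-button head, 40 mm across and 38 mm high, black below with a yellow collar. Not wanted: stays. Origin at the centre of its underside.
- foot: levelling foot: black disc 54 mm across with an upright steel stud, 44 mm high. Not wanted: stays. Origin at the centre of its underside.
Things that resemble listed ones, but are neither listed nor needed, are in the scene too. Of the things like the silencer, leave any that is pink; of the rest the smaller one is meant.

How it is judged:
By the outcome, as a careful person would: the job done as asked, in the order asked, and still so for the second after the job is handed in, with the robot touching nothing.
It also fails if it takes over 144 s, if anything falls off the work surface, if the arm or the gripper's body presses on something with over 40 N, if the wrist force passes 120 N, or if a joint passes its speed limit or range.

## Robot

A 7-joint arm with a two-finger parallel gripper is mounted at the origin on the work surface. World frame = base frame: x ahead of the robot, y to its left, z up, the work surface at z = 0. Lengths are in m, angles in rad, forces in N, time in s.
With the tool pointing down it reaches from about 0.4 to 0.85 m from the base axis. Payload 6.9 kg.
Tool frame: the origin (TCP) lies midway between the tips of the shut fingers; the grasp point (between the pads) lies behind it (ctrl.pinch_z is the z of the grasp point in the tool frame, in m); z points along the fingers, y is the line along which they close (so a half turn about z gives the same grasp; the last joint's range is limited). The gripper opens to 85 mm and grips with 20 to 120 N. Pads are 22 mm wide; open, the fingers measure 114 mm over their backs; the gripper's body (76 mm by 85 mm) begins 54 mm behind the grasp point. The pads swing forward as they close: fully open they stand 13 mm farther back than shut.
Start: joints at [1.298, 0.507, -0.238, 1.5, 0.126, 1.149, -0.155], TCP at [0.231, -0.581, 0.231] pointing down, gripper open.
Joint ranges: [-3.08, 3.08], [-0.24, 2.05], [-1.43, 1.35], [0, 2.5], [-1.52, 4.66], [0.17, 1.96], [-2.89, 2.89]. Speed limits (rad/s): [2.39, 2.39, 3.14, 3.14, 3.14, 3.14, 3.14].

## Interface

Orientations are given as a unit quaternion [w, x, y, z].
In Python, from station import ctrl, get_state, vision, ticket, models gives the robot as it stands. Calls block until the motion is done:
- ctrl.movep(position, orientation): joint-space move of the TCP to a pose.
- ctrl.movel(position, frame=None, max_speed=0.15): straight line of the TCP; frame=None keeps the orientation; max_speed is the mean speed in m/s.
- ctrl.set_joints(angles): joint-space move.
- ctrl.ungrasp() and ctrl.close_gripper(force=None): open the fingers fully, or close them until they stop; force is the grip in N (None keeps the last).
- ctrl.pause(seconds).
- ctrl.ik(position, orientation): joint angles nearest the present ones, or None.
- get_state(): the state.
- vision.grab_frame(name): name is "side" or "top"; returns (picture, depth): 480x640x3 uint8, blue, green, red; 480x640 float32, m along the optical axis (not along the pixel's ray), 0 where there is no reading.
- vision.camera_info(name): a dict with "mtx" (3x3 intrinsics, pixels), "R" (3x3) and "t" (3): a world point X has camera coordinates R X + t. Camera axes: x right, y down, z forward; pixel columns grow to the right and rows downward; lengths in m; the calibration is good to about 2 mm. A picture is of the moment at which its call begins. camera_info takes no time and is no camera call.
A pose or a line that the arm cannot do raises ctrl.Unreachable and nothing moves.
- ticket.close_job(): hands the job in; it is judged then, once.
Trained networks look in the newest picture that a camera, given by its name, has taken for a name from the list of things; names that differ only in an ending like _2 or _b are one class to them, and where a whole thing is asked for, a point or a joint stands for the part that bears it (a point fixed in the world has none). Each returns a list of dicts, best first, with "p" (0 to 1); they miss things now and then, are a little off and sometimes report something else, mostly with a low value. They report only what shows in the picture. A call takes as long as a camera call. They do not tell look-alikes from the thing itself.
- models.recognise(camera, target): "point" ([column, row] in pixels, amid what is visible of it).
- models.masks_of(camera, target): "mask" (480x640 bool, what is visible of it) and "point" ([column, row] in pixels, amid what is visible of it).
The state is a dict: "time": time; "qpos": joint angles; "qd": joint speeds; "tau": joint torques, N m; "tcp_pos": TCP position; "eef_rot": TCP orientation; "contact_force": force on the tool from outside, world axes, zero at the start; "wrist_torque": the same for the moment, N m; "width": finger opening in m; "gripper_force": force on a finger pad.
Only numpy, scipy, OpenCV 4.12 (cv2) and the standard library are available. Lean on these libraries where they do the work, as an engineer would, in place of code of your own. Each camera call takes 0.05 s, during which the arm holds its last target. There are 200 camera calls.

## Working session

There is one attempt and no reset: what is moved stays moved. The work goes in short steps, each a Python script; the robot and the scene stay as the last script left them, time stands still between calls to the robot, and variables do not carry over. Pictures are saved under pics/ and viewed, at most 14 in all, crops included, and the job is handed in when it is done.

```bash
ls && mkdir -p pics && python3 - <<'E'
from station import ctrl,get_state,vision
import cv2,numpy as np
for n in("top","side"):
    p,d=vision.grab_frame(n); cv2.imwrite(f"pics/{n}0.png",p); np.save(f"/tmp/{n}_d.npy",d); np.save(f"/tmp/{n}_p.npy",p)
    c=vision.camera_info(n); print(n,np.round(c["mtx"],1).tolist(),np.round(c["R"],3).tolist(),np.round(c["t"],3).tolist(), np.round(-c["R"].T@c["t"],3))
print(ctrl.pinch_z,get_state())
E
```

```text
pics
top [[494.2, 0.0, 320.0], [0.0, 494.2, 238.2], [0.0, 0.0, 1.0]] [[-0.014, -1.0, 0.004], [-0.989, 0.013, -0.149], [0.149, -0.006, -0.989]] [-0.003, 0.575, 0.851] [ 0.441 -0.005  0.928]
side [[537.8, 0.0, 334.5], [0.0, 537.8, 238.9], [0.0, 0.0, 1.0]] [[0.776, -0.631, 0.004], [-0.382, -0.475, -0.793], [0.502, 0.614, -0.609]] [-0.437, 0.226, 0.61] [ 0.119 -0.543  0.553]
-0.0187 {'time': 0.1, 'qpos': array([ 1.29848252,  0.50823142, -0.23752751,  1.50101353,  0.12567834,
        1.14889383, -0.15479204]), 'qd': array([ 3.84135459e-06, -2.01059681e-03, -1.61695443e-03, -4.64514452e-04,
       -1.64502427e-03, -1.76075105e-04,  1.20645315e-03]), 'tau': array([-4.47136728e-03, -6.21832466e+01, -2.19494596e+00, -2.50203073e+01,
        1.23586447e-02,  7.76311877e-03, -2.97417353e-05]), 'tcp_pos': array([ 0.23033077, -0.58053771,  0.230537  ]), 'eef_rot': array([-7.65737558e-04,  9.82209312e-01,  1.87787802e-01, -1.51974045e-04]), 'contact_force': array([ 0.25492909,  0.23752272, -0.25856856]), 'wrist_torque': array([0.03609898, 0.09145096, 0.00109207]), 'gripper_force': 0.0, 'width': 0.08558010385408844}
```

View pics/top0.png

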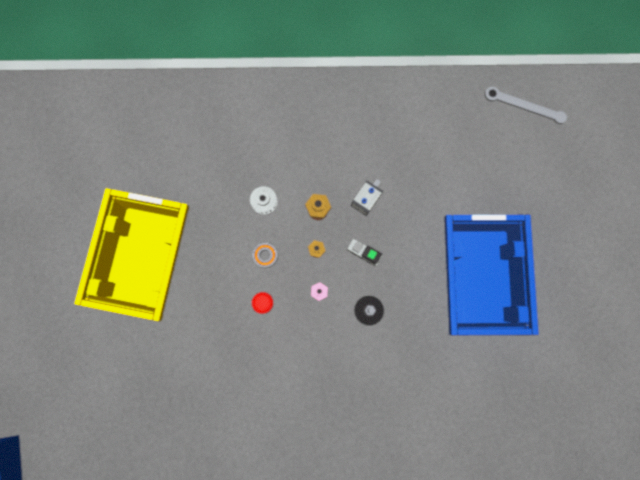

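View pics/side0.png

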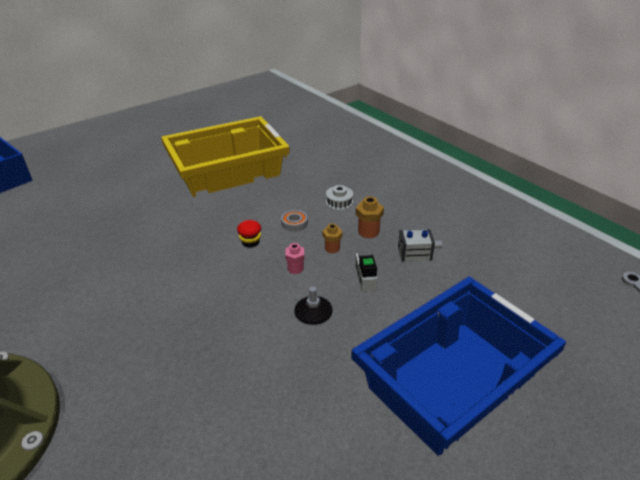

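The top view shows the blue tote at (492,275) and the yellow at (132,255), both with the label end up (+x). The cylinder is at (367,196) with its rod to the upper right. The bearing is at (264,255), the valve at (365,251), and the small brass silencer at (317,248). The large brass part (318,206) and the pink one (319,291) stay. Next I'll measure them from depth.

```bash
cat > hlp.py <<'E'
import numpy as np,cv2
def cloud(d,c):
    K,R,t=c["mtx"],np.array(c["R"]),np.array(c["t"])
    v,u=np.mgrid[:480,:640]
    P=np.stack([(u-K[0,2])/K[0,0]*d,(v-K[1,2])/K[1,1]*d,d],-1)
    W=(P-t)@R; W[d<=0]=np.nan
    return W
def rect(xy):
    (cx,cy),(w,h),a=cv2.minAreaRect((xy*1000).astype(np.float32))
    if w<h: w,h,a=h,w,a+90
    return np.array([cx,cy])/1000,(w,h),(a+90)%180-90   # a: long-axis angle, deg
E
python3 - <<'E'
from station import vision
from hlp import *
W={};P={}
for n in("top","side"):
    W[n]=cloud(np.load(f"/tmp/{n}_d.npy"),vision.camera_info(n));P[n]=np.load(f"/tmp/{n}_p.npy")
w=W["top"]; p=P["top"]
print("table z top",np.nanmedian(w[350:400,200:430,2]),np.nanstd(w[350:400,200:430,2]))
z=w[...,2]-np.nanmedian(w[350:400,200:430,2])
for n in W:
    w=W[n];z=w[...,2]; m=(z>.006)&(w[...,0]>.3)&(w[...,0]<.75)&(abs(w[...,1])<.55)
    k,lab,st,ce=cv2.connectedComponentsWithStats(m.astype(np.uint8))
    for i in range(1,k):
        if st[i,4]<40: continue
        q=w[lab==i]; h=np.percentile(q[:,2],97)
        s=q[q[:,2]>h-(.006)]
        f=[(np.round(rect(x[:,:2])[0],4).tolist(),np.round(rect(x[:,:2])[1],0).tolist(),round(rect(x[:,:2])[2],1)) for x in(q,s)]
        print(n,np.round(ce[i]),st[i,4],"h %.3f"%h,"all",f[0],"topface",f[1],np.round(np.median(s[:,:2],0),4), p[lab==i].mean(0).round() if n=="top" else "")
t=P["top"][165:340,235:400]; cv2.imwrite("pics/crop.png",cv2.resize(t,None,fx=3.4,fy=3.4,interpolation=cv2.INTER_CUBIC))
E
```

```text
table z top 0.000675758831489882 0.0016320694991272884
top [367. 197.] 638 h 0.046 all ([0.6591, -0.1025], [67.0, 36.0], -35.4) topface ([0.6521, -0.0977], [47.0, 30.0], -35.3) [ 0.6571 -0.0998] [166. 161. 156.]
top [262. 199.] 549 h 0.033 all ([0.6529, 0.0967], [49.0, 49.0], 1.4) topface ([0.6529, 0.0967], [25.0, 24.0], -87.6) [0.6534 0.096 ] [199. 200. 195.]
top [126. 254.] 6203 h 0.073 all ([0.5488, 0.32], [210.0, 152.0], -12.2) topface ([0.5488, 0.32], [210.0, 152.0], -12.2) [0.5428 0.3217] [ 11. 172. 184.]
top [317. 206.] 493 h 0.069 all ([0.6335, -0.0066], [46.0, 41.0], 22.8) topface ([0.6339, -0.0069], [24.0, 23.0], 0.4) [ 0.6327 -0.0061] [ 64. 133. 169.]
top [496. 274.] 6059 h 0.073 all ([0.504, -0.3065], [209.0, 151.0], -0.5) topface ([0.504, -0.3066], [209.0, 151.0], -0.5) [ 0.4959 -0.3042] [161.  84.  43.]
top [364. 252.] 476 h 0.047 all ([0.5503, -0.091], [62.0, 23.0], 59.0) topface ([0.5439, -0.1022], [32.0, 22.0], 58.3) [ 0.5443 -0.1019] [121. 136. 116.]
top [316. 249.] 222 h 0.049 all ([0.556, -0.0028], [30.0, 28.0], 18.1) topface ([0.5566, -0.0023], [17.0, 15.0], -87.
[... 1484 characters left out ...]
7. 243.] 991 h 0.044 all ([0.6583, -0.1022], [67.0, 41.0], -36.7) topface ([0.6516, -0.0976], [32.0, 12.0], -33.0) [ 0.6514 -0.0981] 
side [294. 256.] 440 h 0.046 all ([0.4763, -0.0086], [28.0, 28.0], -34.8) topface ([0.4779, -0.0067], [18.0, 15.0], 54.7) [ 0.477  -0.0086] 
side [366. 269.] 652 h 0.045 all ([0.5488, -0.0917], [64.0, 23.0], 58.9) topface ([0.5426, -0.1026], [34.0, 22.0], 58.3) [ 0.5405 -0.1049] 
side [455. 354.] 14000 h 0.070 all ([0.5033, -0.3065], [213.0, 151.0], -0.6) topface ([0.5033, -0.3065], [213.0, 151.0], -0.6) [ 0.4777 -0.327 ] 
side [313. 306.] 765 h 0.043 all ([0.4424, -0.0998], [52.0, 51.0], -36.8) topface ([0.443, -0.0982], [10.0, 10.0], -70.5) [ 0.4424 -0.0992]
```

View pics/crop.png

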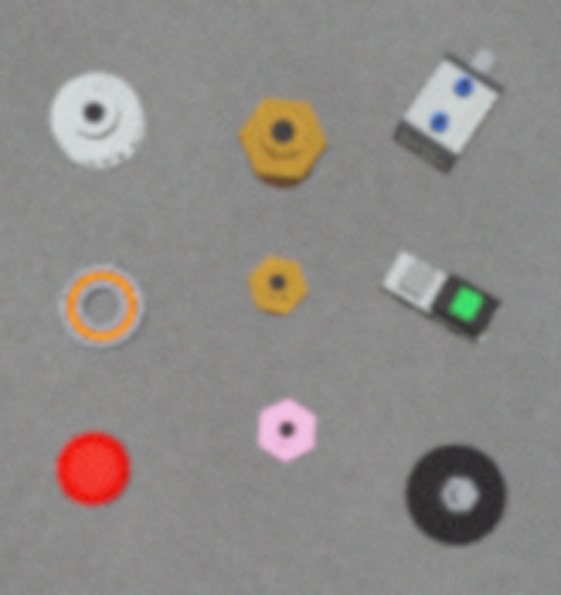

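The crop confirms the classes, and both cameras agree to within about 1.5 mm. Sizes match too: totes 210x152, cylinder 67x36, valve 62x23. I'll write the helpers, check IK on all poses, then pick the bearing.

```bash
cat >> hlp.py <<'E'
from station import ctrl,get_state,vision,ticket
SAFE=.17
BLUE=(.5037,-.3065,-.5)
def quat(phi):            # tool down, fingers closing along world angle phi (deg)
    a=np.radians(phi+90)/2; return [0,np.cos(a),np.sin(a),0]
def best(pos,phi):
    q0=get_state()["qpos"]; c=[]
    for f in(phi,phi+180):
        q=ctrl.ik(list(pos),quat(f))
        if q is not None: c.append((np.abs(np.array(q)-q0).max(),f))
    return min(c)[1]
def tote(T,x,y):
    a=np.radians(T[2]); return np.array([T[0]+x*np.cos(a)-y*np.sin(a),T[1]+x*np.sin(a)+y*np.cos(a)])
def say(m):
    s=get_state(); print(m,"t %.1f"%s["time"],"tcp",np.round(s["tcp_pos"],4),"F",np.round(s["contact_force"],1),"w %.4f g %.0f"%(s["width"],s["gripper_force"]),"q7 %.2f"%s["qpos"][6])
def go(xy,z,phi):
    ctrl.movep([*xy,z],quat(best([*xy,z],phi)))
def line(xy,z,v=.15): ctrl.movel([*xy,z],max_speed=v)
def settle(xy,z,dF=3,below=.002):     # from z+4 mm feel downwards for contact
    f0=np.mean([(ctrl.pause(.02),get_state()["contact_force"][2])[1] for _ in range(3)])
    for k in np.arange(.003,-below-1e-6,-.001):
        line(xy,z+k,.03); ctrl.pause(.03)
        if get_state()["contact_force"][2]-f0>dF: break
    print("settled at dz %.1f mm, dF %.1f"%(k*1e3,get_state()["contact_force"][2]-f0))
def pick(xy,phi,z,force,up=SAFE):
    go(xy,SAFE,phi); line(xy,z,.2); ctrl.close_gripper(force); say("gripped"); line(xy,up,.25); say("lifted")
def place(xy,phi,z,up=SAFE):
    go(xy,up,phi); line(xy,z+.004,.2); settle(xy,z); ctrl.ungrasp(); say("released"); line(xy,up,.25)
E
python3 - <<'E'
from hlp import *
Y=(.548,.3195,-12.1)
for n,p,f in [("yel",tote(Y,0,-.0695),77.9),("stack",tote((*BLUE[:2],179.5),0,-.0695),89.5),("bear",(.5482,.0932),45),("cyl",(.6522,-.0977),54.5)]:
    for k in(0,180):
        for z in (.02,.3):
            q=ctrl.ik([*p,z],quat(f+k)); print(n,k,z,None if q is None else np.round(q,2))
pick((.5482,.0932),45,.001,50)
E
```

```text
yel 0 0.02 [-0.06  0.78 -0.7   1.83  0.69  0.79  0.24]
yel 0 0.3 [ 0.14  0.57 -1.09  1.47  0.5   1.4   0.39]
yel 180 0.02 [-0.31  0.7  -0.27  1.83  0.29  0.65 -2.54]
yel 180 0.3 [ 0.1   0.54 -1.    1.47  0.46  1.38 -2.7 ]
stack 0 0.02 [ 0.87  0.77 -0.78  1.92  0.77  0.79  1.22]
stack 0 0.3 [ 1.02  0.48 -1.    1.56  0.41  1.33  1.53]
stack 180 0.02 [ 0.5   0.66 -0.16  1.92  0.18  0.58 -1.36]
stack 180 0.3 [ 0.59  0.36 -0.29  1.56  0.11  1.24 -1.29]
bear 0 0.02 [ 0.22  0.74 -0.69  1.92  0.7   0.74 -0.1 ]
bear 0 0.3 [ 0.44  0.5  -1.06  1.56  0.44  1.35  0.12]
bear 180 0.02 [-0.17  0.65 -0.06  1.92  0.07  0.57 -2.64]
bear 180 0.3 [ 0.13  0.37 -0.51  1.56  0.19  1.25 -2.77]
cyl 0 0.02 [ 0.51  0.86 -0.72  1.63  0.68  0.92  0.49]
cyl 0 0.3 [ 0.6   0.65 -0.98  1.27  0.53  1.48  0.63]
cyl 180 0.02 [ 0.12  0.77 -0.02  1.63  0.02  0.74 -2.1 ]
cyl 180 0.3 [ 0.22  0.52 -0.2   1.28  0.1   1.35 -2.16]
gripped t 4.2 tcp [0.5487 0.0932 0.0023] F [-2.3 -0.6 10.1] w 0.0445 g 49 q7 -0.19
lifted t 5.0 tcp [0.5475 0.0925 0.1688] F [ 0.1 -0.3 -0.7] w 0.0445 g 51 q7 0.03
```

```bash
python3 - <<'E'
from hlp import *
place(tote(BLUE,.028,-.014),BLUE[2],.0055)
go((.6522,-.0977),SAFE,54.5)
p,d=vision.grab_frame("side"); cv2.imwrite("pics/s1.png",p[180:480,260:640])
W=cloud(d,vision.camera_info("side")); say("there")
E
```

```text
settled at dz -1.0 mm, dF 8.7
released t 9.5 tcp [ 0.5311 -0.3207  0.0042] F [-1.6 -0.4 -0.7] w 0.0852 g 0 q7 -0.09
there t 11.3 tcp [ 0.6516 -0.1005  0.1692] F [ 0.  -1.4 -0.8] w 0.0858 g 0 q7 0.51
```

View pics/s1.png

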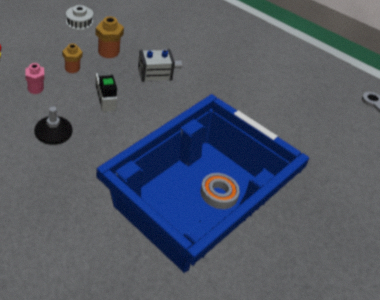

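The bearing lies flat in the blue tote, at about (220,190) in the crop. Now the cylinder.

```bash
python3 - <<'E'
from hlp import *
pick((.6522,-.0977),54.5,.012,60)
if get_state()["width"]>.03:
    place(tote(BLUE,-.024,.025),BLUE[2],.0155)
    go((.52,.05),.25,77.9)
    for n in("top","side"):
        p,d=vision.grab_frame(n); W=cloud(d,vision.camera_info(n)); z=W[...,2]
        for nm,s in(("blue",-1),("yel",1)):
            m=(z>.06)&(z<.08)&(W[...,1]*s>.2)&(W[...,1]*s<.5)&(W[...,0]>.3)&(W[...,0]<.75)
            print(n,nm,[np.round(v,4) for v in rect(W[m][:,:2])])
        cv2.imwrite(f"pics/{n}2.png",p[180:380,420:620] if n=="top" else p[180:480,260:640])
    a=cv2.resize(cv2.imread("pics/top2.png"),(300,300));b=cv2.imread("pics/side2.png");cv2.imwrite("pics/c2.png",np.hstack([a,b]))
E
```

```text
gripped t 13.0 tcp [ 0.6527 -0.0977  0.0129] F [-0.3  0.4  5.8] w 0.0348 g 62 q7 0.38
lifted t 13.8 tcp [ 0.6513 -0.0982  0.1684] F [-0.8 -0.9 -2.4] w 0.0350 g 61 q7 0.51
settled at dz 0.0 mm, dF 6.2
released t 17.4 tcp [ 0.4797 -0.2813  0.0154] F [-0.8  0.1  0.1] w 0.0856 g 0 q7 -0.20
top blue [array([ 0.509 , -0.3066]), array([210.1277, 151.1588]), np.float64(0.3277)]
top yel [array([0.5484, 0.3201]), array([210.1357, 151.3541]), np.float64(-11.8513)]
side blue [array([ 0.5078, -0.3068]), array([211.7782, 151.2275]), np.float64(0.3012)]
side yel [array([0.5479, 0.3198]), array([211.3579, 156.1174]), np.float64(-12.0195)]
```

View pics/c2.png

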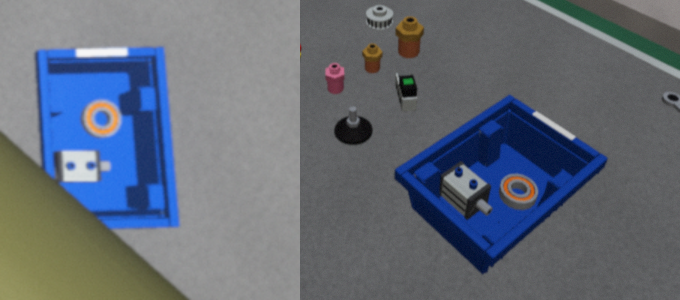

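The cylinder and bearing are both flat on the blue tote's floor: bearing at (102,118) and cylinder at (80,165) in the left crop. The tote has shifted about 5 mm, so I'll use the new pose. Next I'll lift the yellow tote and carry it over the blue one at height.

```bash
sed -i 's/^BLUE=.*/BLUE=(.5084,-.3067,.3)/' hlp.py && python3 - <<'E'
from hlp import *
Y=(.548,.3198,-12.0); g=tote(Y,0,-.0695)
ctrl.movep([*g,.17],quat(78)); line(g,.055,.15); ctrl.close_gripper(110); ctrl.pause(.2); say("grip")
line(g,.09,.1); say("up"); line(g,.28,.2)
T=(BLUE[0],BLUE[1],180.3); f=tote(T,0,-.0695)
ctrl.movep([*f,.28],quat(270.3)); ctrl.pause(.4); say("over")
for n in("top","side"):
    p,d=vision.grab_frame(n); W=cloud(d,vision.camera_info(n))
    hsv=cv2.cvtColor(p,cv2.COLOR_BGR2HSV)
    m=cv2.inRange(hsv,(22,120,60),(38,255,255))>0; m&=(W[...,2]>.15)&(W[...,1]<-.15)&(W[...,0]>.3)
    q=W[m]; zt=np.percentile(q[:,2],[2,50,99]); print(n,len(q),zt)
    A=q[q[:,2]>zt[2]-.02]; print([np.round(v,4) for v in rect(A[:,:2])])
    cv2.imwrite(f"pics/{n}3.png",cv2.resize(p,(400,300))); np.save(f"/tmp/{n}3.npy",q)
cv2.imwrite("pics/c3.png",np.hstack([cv2.imread("pics/top3.png"),cv2.imread("pics/side3.png")]))
E
```

```text
grip t 22.3 tcp [0.5336 0.2518 0.0554] F [-0.9 -1.2  5.4] w 0.0079 g 109 q7 0.12
up t 22.8 tcp [0.5337 0.2516 0.0903] F [-0.   0.4 -2. ] w 0.0077 g 108 q7 0.16
over t 26.1 tcp [ 0.5082 -0.237   0.28  ] F [-0.1  0.2 -2.6] w 0.0079 g 108 q7 -1.37
top 10011 [0.22591111 0.275277   0.53942373]
[array([ 0.4887, -0.2122]), array([112.5969,  50.1331]), np.float64(-12.714)]
side 25985 [0.22557842 0.27110013 0.29403435]
[array([ 0.5047, -0.3057]), array([211.7014, 150.8952]), np.float64(0.3062)]
```

View pics/c3.png

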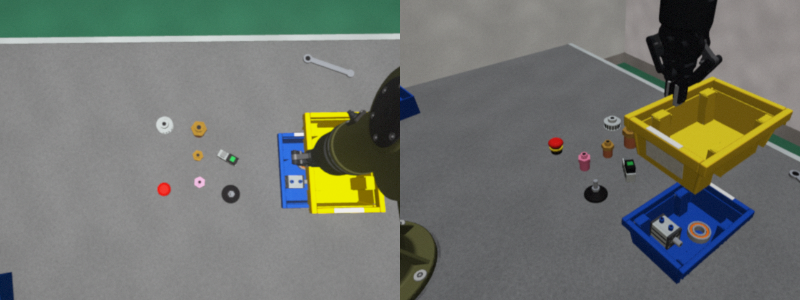

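The yellow tote hangs over the blue one with its label end toward the robot, so it is turned correctly. Before lowering I'll check its tilt.

```bash
python3 - <<'E'
from hlp import *
q=np.load("/tmp/side3.npy"); q=q[q[:,2]<.32]; r=q-[.505,-.306,0]
for nm,sel in(("y+",(abs(r[:,1]-.0695)<.004)),("y-",(abs(r[:,1]+.0695)<.004)),("x+",abs(r[:,0]-.0995)<.004),("x-",abs(r[:,0]+.0995)<.004)):
    s=q[sel]; print(nm,sel.sum(),np.percentile(s[:,2],[75,90,97]).round(4))
E
```

```text
y+ 978 [0.2938 0.2942 0.2945]
y- 1730 [0.2931 0.2934 0.2937]
x+ 1178 [0.2931 0.2935 0.2939]
x- 1446 [0.293  0.2936 0.294 ]
```

```bash
python3 - <<'E'
from hlp import *
f=tote((BLUE[0],BLUE[1],180.3),0,-.0695)+[.003,-.001]
line(f,.24,.1); line(f,.118,.12); settle(f,.114,dF=3,below=.004); say("down")
ctrl.ungrasp(); ctrl.pause(.2); say("open"); line(f,.25,.2)
go((.52,.0),.25,45)
for n in("top","side"):
    p,d=vision.grab_frame(n); W=cloud(d,vision.camera_info(n))
    hsv=cv2.cvtColor(p,cv2.COLOR_BGR2HSV)
    m=cv2.inRange(hsv,(22,120,60),(38,255,255))>0; m&=(W[...,2]>.11)&(W[...,2]<.14)&(W[...,1]<-.15)&(W[...,0]>.3)
    q=W[m]; print(n,np.percentile(q[:,2],[50,97]).round(4),[np.round(v,4) for v in rect(q[:,:2])])
    m=cv2.inRange(hsv,(105,120,30),(125,255,255))>0; m&=(W[...,2]>.06)&(W[...,2]<.08)&(W[...,1]<-.15)&(W[...,0]>.3)
    print(" blue",[np.round(v,4) for v in rect(W[m][:,:2])])
    cv2.imwrite(f"pics/{n}4.png",cv2.resize(p,(400,300)))
cv2.imwrite("pics/c4.png",np.hstack([cv2.imread("pics/top4.png"),cv2.imread("pics/side4.png")]))
E
```

```text
settled at dz -1.0 mm, dF 5.9
down t 29.3 tcp [ 0.5112 -0.2381  0.1135] F [-1.8  1.5  3.9] w 0.0080 g 109 q7 -1.47
open t 30.3 tcp [ 0.5111 -0.2382  0.113 ] F [-0.3  0.5 -0.1] w 0.0854 g 0 q7 -1.47
top [0.127  0.1309] [array([ 0.5102, -0.3062]), array([210.5916, 151.1351]), np.float64(0.344)]
 blue [array([ 0.5091, -0.2384]), array([207.498 ,  15.0467]), np.float64(0.6765)]
side [0.1236 0.1283] [array([ 0.5083, -0.3065]), array([211.4921, 150.8929]), np.float64(0.2129)]
 blue [array([ 0.5069, -0.3073]), array([210.8134, 150.0204]), np.float64(0.2391)]
```

View pics/c4.png

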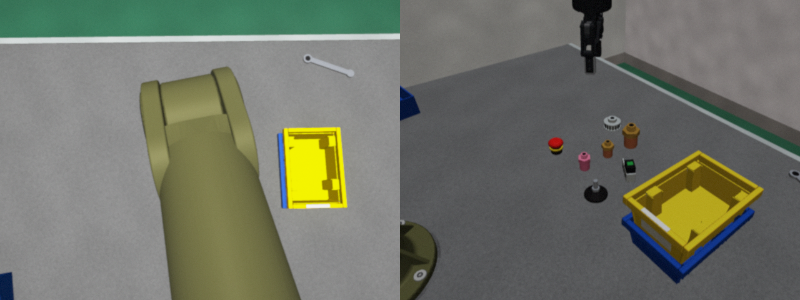

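The yellow tote stands level on the ledges (rim at z=0.128), aligned to about 1 mm with its label end opposite. Now the silencer and valve.

```bash
python3 - <<'E'
from hlp import *
Y=(.5093,-.3064,180.3)
pick((.556,-.0025),45,.009,50,up=.22)
assert get_state()["width"]>.02
place(tote(Y,.016,.023),.3,.0705,up=.22)
go((.5495,-.0913),.2,-31); pick((.5495,-.0913),-31,.005,50,up=.22)
if get_state()["width"]>.015:
    place(tote(Y,-.016,-.022),.3,.0665,up=.25)
go((.45,.2),.3,45); say("clear")
for n in("top","side"):
    p,d=vision.grab_frame(n); W=cloud(d,vision.camera_info(n)); hsv=cv2.cvtColor(p,cv2.COLOR_BGR2HSV)
    m=cv2.inRange(hsv,(22,120,60),(38,255,255))>0; m&=(W[...,2]>.11)&(W[...,2]<.14)&(W[...,1]<-.15)&(W[...,0]>.3)
    q=W[m]; print(n,np.percentile(q[:,2],[50,97]).round(4),[np.round(v,4) for v in rect(q[:,:2])])
    m=cv2.inRange(hsv,(105,120,30),(125,255,255))>0; m&=(W[...,2]>.06)&(W[...,2]<.08)&(W[...,1]<-.15)&(W[...,0]>.3)
    print(" blue",[np.round(v,4) for v in rect(W[m][:,:2])])
    cv2.imwrite(f"pics/{n}5.png",cv2.resize(p,(400,300)) if n=="top" else p[180:480,240:640])
cv2.imwrite("pics/c5.png",np.hstack([cv2.imread("pics/top5.png"),cv2.imread("pics/side5.png")]))
E
```

```text
gripped t 34.2 tcp [ 0.5563 -0.0026  0.0096] F [-2.   0.1  6. ] w 0.0309 g 49 q7 -2.68
lifted t 35.2 tcp [ 0.5551 -0.0027  0.2187] F [-1.1 -0.4 -1.1] w 0.0310 g 50 q7 -2.56
settled at dz -1.0 mm, dF 10.4
released t 39.4 tcp [ 0.4934 -0.3294  0.0693] F [-0.6 -0.1 -0.5] w 0.0853 g 0 q7 -2.66
gripped t 43.3 tcp [ 0.5498 -0.0913  0.0054] F [1.1 0.4 6. ] w 0.0212 g 49 q7 -2.63
lifted t 44.3 tcp [ 0.5488 -0.0907  0.2187] F [-0.7  0.3 -2. ] w 0.0215 g 49 q7 -2.85
settled at dz -1.0 mm, dF 10.3
released t 48.3 tcp [ 0.5252 -0.2843  0.0654] F [0.2 0.4 0.8] w 0.0858 g 0 q7 -1.98
clear t 51.0 tcp [0.4504 0.199  0.3   ] F [-0.1 -0.1 -0.6] w 0.0854 g 0 q7 -2.43
top [0.1269 0.1307] [array([ 0.5102, -0.3064]), array([210.0556, 151.2514]), np.float64(0.3731)]
 blue [array([ 0.5092, -0.2388]), array([207.4262,  14.8924]), np.float64(0.5955)]
side [0.1235 0.1283] [array([ 0.5085, -0.3062]), array([212.2247, 151.2262]), np.float64(0.2406)]
 blue [array([ 0.5075, -0.3071]), array([211.7256, 149.9889]), np.float64(0.4791)]
```

View pics/c5.png

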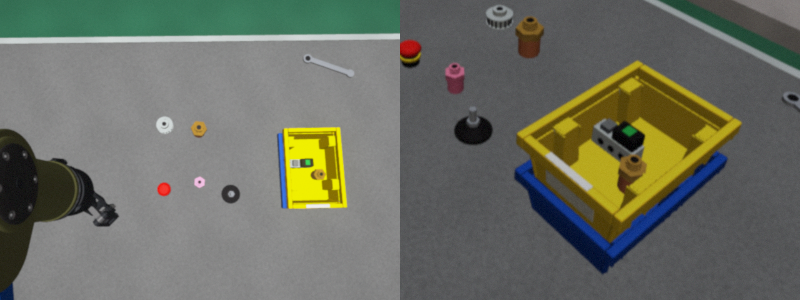

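The valve, at (303,163) in the left crop, and the silencer, at (318,174), both stand upright on the yellow tote's floor. The stack is square and the rest of the stock is where it was. Handing in.

```bash
python3 -c "
from station import ticket
print(ticket.close_job())"
```

```text
the job is handed in; nothing more can be done
None
```

Both kits are made up and the yellow tote stands turned end for end, level and square to about 1 mm on the blue one; I handed the job in at about 51 s of the 144 s limit, after the blue tote had slid about 5 mm along the bench during loading.

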